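Shut the slip tub on a potter's bench

ROBOT

A 6-joint arm with a two-finger parallel gripper is mounted at the origin on the work surface. World frame = base frame: x ahead of the robot, y to its left, z up, the work surface at z = 0. Lengths are in m, angles in rad, forces in N, time in s.
With the tool pointing down it reaches from about 0.35 to 0.85 m from the base axis. Payload 8.1 kg.
Tool frame: the origin (TCP) lies midway between the tips of the shut fingers; the grasp point (between the pads) lies 19 mm behind it (manip.hold_point_z is the distance from the TCP to the grasp point, in m); y points along the fingers, z is the direction in which the jaws open and shut, and the axes are right-handed (so a half turn about y gives the same grasp; the last joint's range is limited). The gripper opens to 85 mm and grips with 20 to 120 N. Pads are 22 mm wide; open, the fingers measure 114 mm over their backs; the gripper's body (76 mm by 85 mm) begins 54 mm behind the grasp point. The pads swing forward as they close: fully open they stand 13 mm farther back than shut.
Start: joints at [-1.369, 0.13, 1.488, -0, 1.523, -0.085], TCP at [0.17, -0.575, 0.231] pointing down, gripper open.
Joint ranges: [-2.96, 2.96], [-0.89, 2.26], [0.02, 2.5], [-1.34, 4.48], [0, 2.73], [-2.66, 2.66]. Speed limits (rad/s): [2.39, 2.39, 2.79, 3.14, 3.14, 3.14].

INTERFACE

Orientations are given as a unit quaternion [x, y, z, w].
In Python, from bench import manip, optics, ticket gives the robot as it stands.
- The arm moves only by the shell command python3 -m pendant 'ROWS' [FORCE]. ROWS is a JSON object of lists of equal length, an entry for each row: "translation": the shift along the world's x, y, z in m, a list of three; "spin": the turn about the world's z in rad; "jaw": the closure, from 0 (fully open) to 1 (shut). In form: {"translation": [[tx, ty, tz], ...], "spin": [spin, ...], "jaw": [jaw, ...]}. A call has 1 to 8 rows; each row shifts and turns the commanded pose from where the row before left it; what a row does not reach is not made up. A row lasts 1/10 s, in which the tool goes at most 50 mm and 8.59 degrees, less where a joint would pass 70% of its speed; a pose out of reach is approached as far as the arm can. A call with a gripper value outside its range is refused whole. The fingers move at their own pace and stop on an object; FORCE is the grip in N (left out, the last holds). Time passes only in rows, so rows that do not move let the fingers close. It gives the time, the measured TCP pose, the force and the opening at its end, in the units of the state.
- manip.read_state(): the state, without advancing time (a new reading comes with each control period).
- optics.grab_frame(name): name is "scene" or "side" or "wrist"; returns a dict with "image" (420x560x3 uint8, blue, green, red), "fx", "fy", "cx", "cy" (pixels), "pose" (4x4, takes a point from camera to world coordinates); the wrist camera has in their place "mount" (4x4, takes a point from camera to tool coordinates, whose origin is the TCP and whose axes are the tool frame's). Camera axes: x right, y down, z forward; pixel columns grow to the right and rows downward; lengths in m; the calibration is good to about 2 mm. A picture is of the moment at which its call begins: read the wrist's pose just before it. There is no depth.
- ticket.job_done(): hands the job in, once; it reports no verdict.
The state is a dict: "clock": time; "joint_positions": joint angles; "qd": joint speeds; "effort": joint torques, N m; "position": TCP position; "tcp_rot": TCP orientation; "contact_force": force on the tool from outside, world axes, zero at the start; "torque": the same for the moment, N m; "gripper_width": opening from 0.0 (shut) to 1.0 (fully open).
Only numpy, scipy, OpenCV 4.12 (cv2) and the standard library are available. Lean on these libraries where they do the work, as an engineer would, in place of code of your own. Each camera call takes 0.05 s, during which the arm holds its last target. There are 200 camera calls.

TASK

The square white slip tub cannot be shut because the wooden stirrer is standing in it: pull the stirrer out and lower it, blade first, to the bottom of the cream rinse pot before letting go. Then swing the tub's hinged lid shut and press it firmly down until it is fully home. Leave the pot standing upright and everything else on the bench where it is.

Things in the scene. Friction and masses are not known exactly. Their poses are not given: they have to be found in the camera images.
- tub: Square white plastic tub fixed to the bench, 84 x 84 mm outside, walls 4 mm, 100 mm high, inner floor 4 mm up, open top. Origin at the centre of its underside; z up; its lid is hinged on the rim of its +x side.
- lid (a joint): Hinge of the tub's lid, rad: 0 = shut and flush on the rim, grows as it opens upward (1.57 = standing upright on the +x rim), at most 2.1. Stiff: it stays wherever it is left, and takes about 3 N at its free edge to move. At the start it stands open between 1.65 and 2.0.
- lid_hinge (a point): Middle of the lid's hinge line (the line runs along the tub's y), 42 mm to the tub's +x from its centre, 100 mm up. Axes turn with the lid: the lid reaches 88 mm from here along its own -x (a 30 mm wide, 12 mm long finger tab beyond that), is 88 mm wide and 8 mm thick; its outer face is at its own z = +8 mm.
- lid_edge (a point): Middle of the lid's free edge, on its outer face (88 mm from the hinge line); same axes as the lid.
- stirrer: Plain wooden stirring paddle, 200 mm long, loose, 40 to 85 g, standing blade down in the tub and leaning on its rim (about 15 to 35 degrees). Blade 12 (x) x 40 (y) x 60 mm (z), then a round handle 16 mm in diameter to the top. Origin at the centre of the blade's foot, z along the handle to its top.
- stirrer_foot (a point): Centre of the foot (blade end) of the stirrer, its origin.
- stirrer_top (a point): Centre of the handle's top end, 200 mm from the foot.
- rinse_pot: Cream glazed straight-sided pot, empty, loose, 0.6 kg, outer diameter 90 mm, inner diameter 80 mm, 95 mm high, inner floor 6 mm up, open top. Origin at the centre of its underside, z up.
- brush_jar: Bystander: dark brown stoneware jar, 86 mm across and 110 mm high, packed with bundled brushes, bristles up, up to 220 mm high and 95 mm across at the top. Origin under its centre.
- oxide_bottle: Bystander: small capped bottle, 38 mm across, 85 mm high. Origin under its centre.
- tea_cup: Bystander: small celadon cup, 48 mm across, 50 mm high. Origin under its centre.
- mortar: Bystander: mortar 120 mm across, 50 mm high, with its pestle leaning out to 83 mm high. Origin under its centre.
- dish_stack: Bystander: stack of three dishes, 104 mm across, 46 mm high. Origin under its centre.
- bisque_bowl: Bystander: unglazed bowl, 90 mm across, 55 mm high. Origin under its centre.
- kiln_prop: Bystander: cream kiln prop, block 30 x 30 x 50 mm high. Origin under its centre.
There are look-alikes about, which are no part of the job. Leave any green or yellow look-alike of the tub alone.

How it is judged:
On the way, in this order (a step that is already met when the one before it is completed fails the run):
1. the stirrer is held and its foot is drawn clear above the tub's rim (contact force between the fingers and stirrer above 0.5 N and height (world z) of stirrer_foot above 0.105 m), for 0.1 s.
2. the stirrer, still held, is lowered until its foot is within 40 mm of the rinse pot's underside (contact force between the fingers and stirrer above 0.5 N and z of stirrer_foot in the frame of rinse_pot below 0.04 m and horizontal distance between stirrer_foot and rinse_pot below 0.042 m), for 0.1 s.
3. the lid is shut (under 0.04 rad) and pressed by the robot with at least 4 N (value of joint lid below 0.04 rad and contact force between lid and anything else above 4 N), for 0.1 s.
At the end, for the whole second after the job is handed in: The lid is shut (joint under 0.04 rad); the stirrer stands at rest in the rinse pot, its foot within 42 mm of the pot's axis and less than 30 mm above its underside; the pot is upright within 0.1 rad and at rest (value of joint lid below 0.04 rad and z of stirrer_foot in the frame of rinse_pot below 0.03 m and horizontal distance between stirrer_foot and rinse_pot below 0.042 m and angle between rinse_pot's own z axis and vertical below 0.1 rad and linear speed of each of stirrer, rinse_pot below 0.03 m/s); the robot touches nothing.
It fails at once if the rinse pot is tipped by more than 0.35 rad or shoved more than 60 mm (angle between rinse_pot's own z axis and vertical above 0.35 rad or distance of rinse_pot from where it was at the start of the episode above 0.06 m).
It fails at once if a bystander is shifted by more than 40 mm or tipped by more than 0.35 rad (distance of any of brush_jar, oxide_bottle, tea_cup, mortar, dish_stack, bisque_bowl, kiln_prop from where it was at the start of the episode above 0.04 m or angle between any of brush_jar, oxide_bottle, tea_cup, mortar, dish_stack, bisque_bowl, kiln_prop's own z axis and vertical above 0.35 rad).
It also fails if it takes over 58 s, if anything falls off the work surface, if the arm or the gripper's body presses on something with over 40 N, if the wrist force passes 120 N, or if a joint passes its speed limit or range.

## Working session

There is one attempt and no reset: what is moved stays moved. The work goes in short steps, Python scripts to look and compute and a shell command to move; the robot and the scene stay as the last step left them, time stands still between calls to the robot, and variables do not carry over. Pictures are saved under pics/ and viewed, about 8 in all and at most 12, crops included, and the job is handed in when it is done.

```bash
mkdir -p pics; ls; python3 - <<'E'
from bench import manip, optics
import cv2,numpy as np
s=manip.read_state(); print({k:np.round(v,3).tolist() for k,v in s.items()}, manip.hold_point_z)
ims=[]
for n in("scene","side"):
    f=optics.grab_frame(n); cv2.imwrite(f"pics/{n}0.png",f["image"]); print(n,f["fx"],f["fy"],f["cx"],f["cy"],np.round(f["pose"],4).tolist())
E
```

```text
pics
{'clock': 0.0, 'joint_positions': [-1.369, 0.131, 1.489, 0.0, 1.523, -0.085], 'qd': [0.001, -0.002, 0.0, 0.0, -0.0, -0.001], 'effort': [0.005, -56.94, -50.054, 0.0, 0.015, -0.0], 'position': [0.17, -0.575, 0.23], 'tcp_rot': [-0.101, 0.701, -0.699, 0.101], 'contact_force': [0.159, 0.252, 0.007], 'torque': [-0.005, -0.011, 0.01], 'gripper_width': 0.998} 0.0187
scene 507.2887464794222 507.2887464794222 282.87048373653033 203.54450723119925 [[-0.8806, 0.3246, -0.3453, 1.0272], [0.4738, 0.5863, -0.6571, 0.9575], [-0.0109, -0.7422, -0.6701, 1.0479], [0.0, 0.0, 0.0, 1.0]]
side 537.6122118408075 537.6122118408075 275.12838020872505 210.77121996773138 [[-0.9842, -0.1403, 0.1077, 0.4313], [-0.1767, 0.7504, -0.6369, 0.8246], [0.0086, -0.6459, -0.7633, 1.0434], [0.0, 0.0, 0.0, 1.0]]
```

View pics/scene0.png

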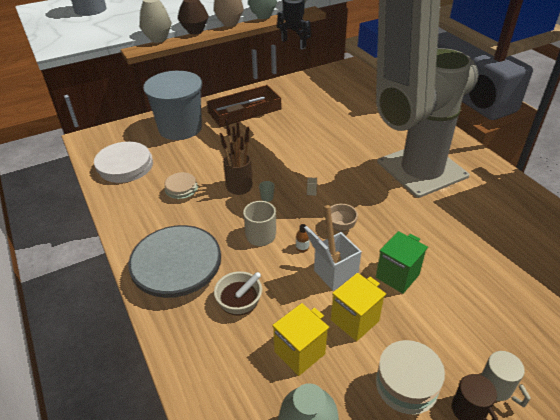

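View pics/side0.png

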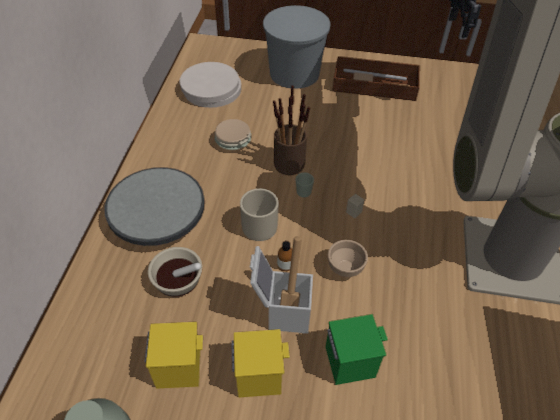

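The scene picture shows the tub at about (337,260) with the stirrer leaning up to (330,208), the pot at (260,222), the bottle at (303,238) and the bowl at (342,217). The side picture shows the tub at (290,300), the pot at (260,213), the stirrer top at (295,242), and the lid standing open on the far (+x) side. I'll enlarge both.

```bash
python3 - <<'E'
import cv2
for n,(x,y) in {"scene":(230,182),"side":(215,180)}.items():
    im=cv2.imread(f"pics/{n}0.png")
    w,h=(150,112) if n=="scene" else (160,120)
    w,h=(160,120) if n=="scene" else (160,155)
    s=5 if n=="scene" else 3.87
    c=cv2.resize(im[y:y+h,x:x+w],None,fx=s,fy=s,interpolation=cv2.INTER_CUBIC)
    for i in range(0,w,20): cv2.putText(c,str(x+i),(int(i*s),10),0,.35,(0,0,255)); cv2.line(c,(int(i*s),12),(int(i*s),18),(0,0,255))
    for i in range(0,h,20): cv2.putText(c,str(y+i),(0,int(i*s)+4),0,.35,(0,0,255)); cv2.line(c,(24,int(i*s)),(30,int(i*s)),(0,0,255))
    cv2.imwrite(f"pics/{n}0c.png",c); print(c.shape)
E
```

```text
(600, 800, 3)
(600, 619, 3)
```

View pics/scene0c.png

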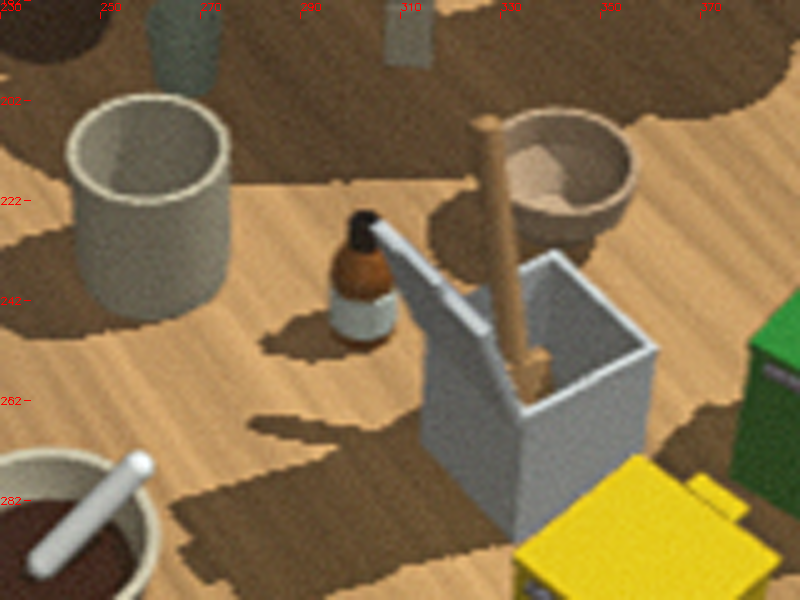

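View pics/side0c.png

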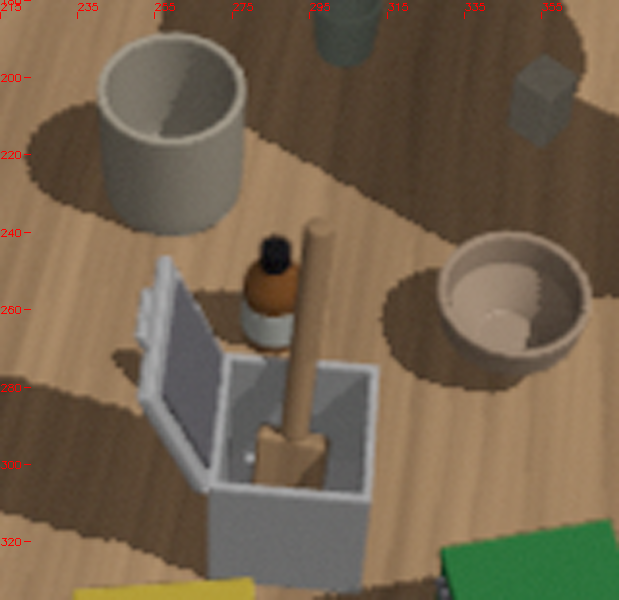

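Pictures viewed: 4. Scene crop: pot rim centre ≈(259.8,211.8), stirrer top (327.4,206.4), tub rim corners (341,232.6), (361,251.6), (334.4,264.6). Side crop: pot rim centre (259.4,202.7), stirrer top (297.7,238.9), blade shoulder (292,292), rim corners (272.4,272.2), (312.4,275.1), (310.6,308.7), (268.7,306.1).

```bash
cat > h.py <<'E'
import numpy as np
from scipy.optimize import least_squares
C={"scene":(507.2887,282.8705,203.5445,np.array([[-0.8806,0.3246,-0.3453,1.0272],[0.4738,0.5863,-0.6571,0.9575],[-0.0109,-0.7422,-0.6701,1.0479]])),
"side":(537.6122,275.1284,210.7712,np.array([[-0.9842,-0.1403,0.1077,0.4313],[-0.1767,0.7504,-0.6369,0.8246],[0.0086,-0.6459,-0.7633,1.0434]]))}
def proj(c,X):
    f,cx,cy,P=C[c]; q=P[:,:3].T@(np.asarray(X)-P[:,3]); return np.array([cx,cy])+f*q[:2]/q[2]
def ray(c,p,z):
    f,cx,cy,P=C[c]; d=P[:,:3]@[(p[0]-cx)/f,(p[1]-cy)/f,1]; return P[:,3]+d*(z-P[2,3])/d[2]
def tri(a,b):
    r=least_squares(lambda X:np.r_[proj("scene",X)-a,proj("side",X)-b],[.45,.25,.1]); return r.x,np.abs(r.fun).max()
E
python3 - <<'E'
from h import *
np.set_printoptions(precision=4,suppress=True)
for n,a,b in [("pot",(259.8,211.8),(259.4,202.7)),("top",(327.4,206.4),(297.7,238.9)),("shoulder",(334,253),(291.6,292.4)),("c1",(341,232.6),(312.4,275.1)),("c2",(361,251.6),(310.6,308.7)),("c3",(334.4,264.6),(268.7,306.1)),
 ("lidA",(305,227),(257.1,246.7)),("lidB",(328,249),(253.8,283.4)),("bowl",(342.6,213.4),(347.3,257.5)),("bottlecap",(302.6,225),(286,243))]: print(n,*tri(a,b))
for p in [(272.4,272.2),(312.4,275.1),(310.6,308.7),(268.7,306.1)]: print(ray("side",p,.1))
E
```

```text
pot [0.6058 0.0147 0.091 ] 0.8035954702696415
top [0.4941 0.18   0.1929] 0.5697424266142832
shoulder [0.495  0.2253 0.0647] 0.5222615572000961
c1 [0.4566 0.1954 0.0958] 0.7419731155325167
c2 [0.4494 0.2759 0.0961] 0.9682359551301829
c3 [0.5331 0.2846 0.0981] 0.12134506222759
lidA [0.5718 0.2029 0.1778] 0.6450306837982964
lidB [0.5608 0.2889 0.1767] 1.2388037175839202
bowl [0.3872 0.1055 0.056 ] 0.28290771356910227
bottlecap [0.5258 0.1148 0.0862] 0.38658909067561353
[0.5402 0.2045 0.1   ]
[0.4568 0.1964 0.1   ]
[0.4497 0.2761 0.1   ]
[0.5329 0.2855 0.1   ]
```

```bash
python3 - <<'E'
from h import *
from bench import manip
from scipy.spatial.transform import Rotation as R
np.set_printoptions(precision=4,suppress=True)
print(R.from_quat(manip.read_state()["tcp_rot"]).as_matrix())
for n,a,b,z in [("jar",(239,189),(290,169),0),("mortar",(238,284),(176,265),.05),("yellow",(358,285),(260,343),.1),("prop",(312,181),(356,200),.05)]: print(n,ray("scene",a,z),ray("side",b,z))
E
```

```text
[[-0.9592 -0.0003  0.2829]
 [-0.2829  0.0016 -0.9591]
 [-0.0002 -1.     -0.0017]]
jar [ 0.5768 -0.1988  0.    ] [ 0.565  -0.2001  0.    ]
mortar [0.7534 0.1889 0.05  ] [0.7604 0.1919 0.05  ]
yellow [0.5195 0.3669 0.1   ] [0.5345 0.3671 0.1   ]
prop [ 0.3852 -0.0689  0.05  ] [ 0.3815 -0.0752  0.05  ]
```

```bash
python3 -m pendant '{"translation":[[0.0135,0.032,0.01],[0.0135,0.032,0.01],[0.0135,0.032,0.01],[0.0135,0.032,0.01],[0.0135,0.032,0.01],[0.0135,0.032,0.01],[0.0135,0.032,0.01],[0.0135,0.032,0.01]],"spin":[0.0535,0.0535,0.0535,0.0535,0.0535,0.0535,0.0535,0.0535],"jaw":[0.4,0.4,0.4,0.4,0.4,0.4,0.4,0.4]}' 60
python3 -m pendant '{"translation":[[0.0135,0.032,0],[0.0135,0.032,0],[0.0135,0.032,0],[0.0135,0.032,0],[0.0135,0.032,0],[0.0135,0.032,0],[0.0135,0.032,0],[0.0135,0.032,0]],"spin":[0.0535,0.0535,0.0535,0.0535,0.0535,0.0535,0.0535,0.0535],"jaw":[0.4,0.4,0.4,0.4,0.4,0.4,0.4,0.4]}'
python3 -m pendant '{"translation":[[0.0135,0.032,0],[0.0135,0.032,0],[0.0135,0.032,0],[0.0135,0.032,0],[0.0135,0.032,0],[0.0135,0.032,0],[0.0135,0.032,0],[0.0135,0.032,0]],"spin":[0.0535,0.0535,0.0535,0.0535,0.0535,0.0535,0.0535,0.0535],"jaw":[0.4,0.4,0.4,0.4,0.4,0.4,0.4,0.4]}'
python3 - <<'E'
from bench import manip,optics
import cv2,numpy as np
from scipy.spatial.transform import Rotation as R
s=manip.read_state(); f=optics.grab_frame("wrist"); cv2.imwrite("pics/w1.png",f["image"])
print(s["position"],s["contact_force"]); print(R.from_quat(s["tcp_rot"]).as_matrix().round(4).tolist()); print(f["fx"],f["cx"],f["cy"],f["mount"].round(4).tolist())
E
```

```text
clock: 0.9
position: [0.2779, -0.318, 0.3113]
tcp_rot: [-0.248, 0.662, -0.662, 0.248]
contact_force: [0.1, 0.5, 0.4]
gripper_width: 0.6
clock: 1.7
position: [0.3859, -0.062, 0.311]
tcp_rot: [-0.383, 0.594, -0.594, 0.383]
contact_force: [-0.2, -0.7, 0.5]
gripper_width: 0.595
clock: 2.5
position: [0.4939, 0.1939, 0.3108]
tcp_rot: [0.501, -0.499, 0.499, -0.5]
contact_force: [-0.3, -0.7, -0.2]
gripper_width: 0.601
[0.49390523 0.19394858 0.31075611] [-0.29328204 -0.65506693 -0.20986678]
[[0.0024, -0.0007, 1.0], [-1.0, -0.0003, 0.0024], [0.0003, -1.0, -0.0007]]
347.8699005431682 275.8740026197448 209.71750202927598 [[-0.0001, 0.9569, 0.2904, -0.0732], [-0.0004, -0.2904, 0.9569, -0.143], [1.0, -0.0001, 0.0004, -0.0004], [0.0, 0.0, 0.0, 1.0]]
```

View pics/w1.png

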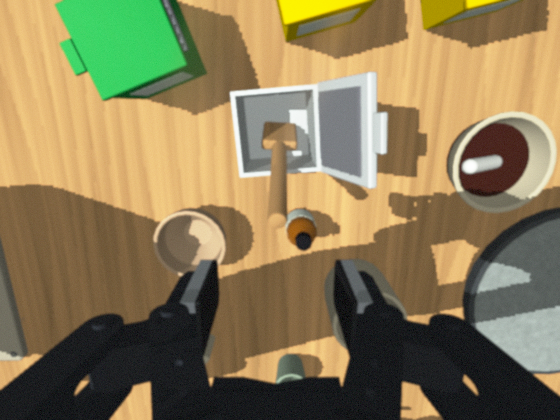

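Wrist view (picture 5): stirrer top at (277,220), shoulder at (280,147), tub inside hinge corners ≈(315,85)/(318,168), outer corners (232,92)/(240,178), lid free edge at (375,73)–(374,187). The jaws straddle the handle's line.

```bash
python3 - <<'E'
import numpy as np
np.set_printoptions(precision=4,suppress=True)
Rt=np.array([[0.0024,-0.0007,1],[-1,-0.0003,0.0024],[0.0003,-1,-0.0007]]);t=np.array([0.4939,0.1939,0.3108])
M=np.array([[-0.0001,0.9569,0.2904,-0.0732],[-0.0004,-0.2904,0.9569,-0.143],[1,-0.0001,0.0004,-0.0004]])
o=Rt@M[:,3]+t
for n,p,z in [("top",(277,220),.194),("shoulder",(279,147),.066),("c",(232,92),.1),("c",(240,178),.1),("lid",(375,73),.178),("lid",(374,187),.178)]:
    d=Rt@M[:,:3]@[(p[0]-275.874)/347.87,(p[1]-209.7175)/347.87,1]; print(n,o+d*(z-o[2])/d[2])
E
```

```text
top [0.4944 0.1798 0.194 ]
shoulder [0.4969 0.2217 0.066 ]
c [0.451  0.2781 0.1   ]
c [0.4564 0.1939 0.1   ]
lid [0.5667 0.2893 0.178 ]
lid [0.5732 0.2029 0.178 ]
```

```bash
python3 -m pendant '{"translation":[[0,-0.004,-0.02],[0,0,-0.03],[0,0,-0.03],[0,0,-0.03],[0,0,-0.03],[0,0,-0.023],[0,0,0],[0,0,0]],"spin":[0,0,0,0,0,0,0,0],"jaw":[0.4,0.4,0.4,0.4,0.4,0.4,0.4,0.4]}'
python3 -m pendant '{"translation":[[0,0,0],[0,0,0],[0,0,0],[0,0,0],[0,0,0],[0,0,0],[0,0,0],[0,0,0]],"spin":[0,0,0,0,0,0,0,0],"jaw":[0.6,0.75,0.9,1,1,1,1,1]}' 60
```

```text
clock: 3.35
position: [0.4934, 0.1884, 0.1483]
tcp_rot: [0.5, -0.5, 0.5, -0.5]
contact_force: [0.5, 0.3, 0.6]
gripper_width: 0.605
clock: 4.15
position: [0.495, 0.1887, 0.1499]
tcp_rot: [-0.499, 0.499, -0.501, 0.501]
contact_force: [-0.1, -1.3, 7.6]
gripper_width: 0.177
```

Gripped at about 15 mm opening, which matches the handle. Now lifting.

```bash
python3 -m pendant '{"translation":[[0,0,0.01],[0,0,0.02],[0,0,0.02],[0,0,0.02],[0,0,0.02],[0,0,0.02],[0,0,0.02],[0,0,0.02]],"spin":[0,0,0,0,0,0,0,0],"jaw":[1,1,1,1,1,1,1,1]}'
python3 -m pendant '{"translation":[[0,0,0.01],[0,0,0],[0,0,0],[0,0,0]],"spin":[0,0,0,0],"jaw":[1,1,1,1]}'
python3 - <<'E'
from bench import optics
import cv2,numpy as np
a=optics.grab_frame("scene")["image"];b=optics.grab_frame("side")["image"]
c=np.hstack([cv2.resize(a[100:300,220:390],None,fx=2.35,fy=2.35,interpolation=2),cv2.resize(b[130:330,210:380],None,fx=2.35,fy=2.35,interpolation=2)])
cv2.imwrite("pics/l1.png",c);print(c.shape)
E
```

```text
clock: 4.95
position: [0.4932, 0.1885, 0.2993]
tcp_rot: [0.5, -0.5, 0.5, -0.5]
contact_force: [0.1, 0.4, -1.7]
gripper_width: 0.171
clock: 5.35
position: [0.4931, 0.1884, 0.3067]
tcp_rot: [0.501, -0.5, 0.5, -0.499]
contact_force: [-0.1, -1.0, -0.9]
gripper_width: 0.165
(470, 800, 3)
```

View pics/l1.png

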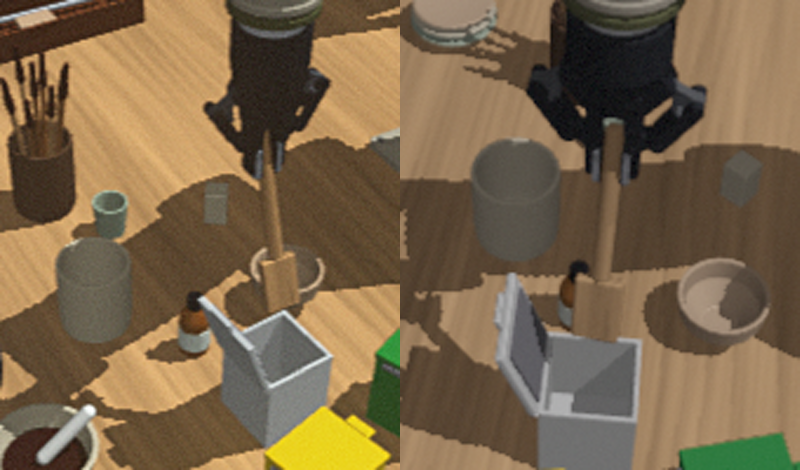

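The stirrer is held clear of the tub, picture 6. Foot at ≈(340,231) in scene and (295,273) in side; top at ≈(333,157) and (301,183).

```bash
python3 - <<'E'
from h import *
print(tri((340,231.1),(295.1,273)),tri((333.2,156.6),(300.6,183.2)))
E
```

```text
(array([0.48935909, 0.23412578, 0.15180111]), np.float64(0.8596064992784989)) (array([0.49464128, 0.18684441, 0.35736955]), np.float64(2.416404600834312))
```

```bash
python3 -m pendant '{"translation":[[0,-0.02,0],[0,-0.03,0],[0,-0.035,0],[0,-0.035,0],[0.029,-0.025,0],[0.029,-0.022,0],[0.029,-0.022,0],[0.028,-0.02,0]],"spin":[0,0,0,0,0,0,0,0],"jaw":[1,1,1,1,1,1,1,1]}'
python3 -m pendant '{"translation":[[0,0,0],[0,0,-0.01],[0,0,-0.015],[0,0,0],[0,0,0],[0,0,0]],"spin":[0,0,0,0,0,0],"jaw":[1,1,1,1,1,1]}'
python3 - <<'E'
from bench import optics
import cv2,numpy as np
a=optics.grab_frame("scene")["image"];b=optics.grab_frame("side")["image"]
c=np.hstack([cv2.resize(a[110:260,190:323],None,fx=3,fy=3,interpolation=2),cv2.resize(b[100:250,190:323],None,fx=3,fy=3,interpolation=2)])
cv2.imwrite("pics/p1.png",c);print(c.shape)
E
```

```text
clock: 6.25
position: [0.6095, -0.0218, 0.3074]
tcp_rot: [-0.5, 0.5, -0.5, 0.5]
contact_force: [0.3, -0.5, -1.1]
gripper_width: 0.173
clock: 6.85
position: [0.6086, -0.02, 0.2839]
tcp_rot: [-0.5, 0.5, -0.5, 0.5]
contact_force: [-0.2, -0.5, -0.1]
gripper_width: 0.167
(450, 798, 3)
```

View pics/p1.png

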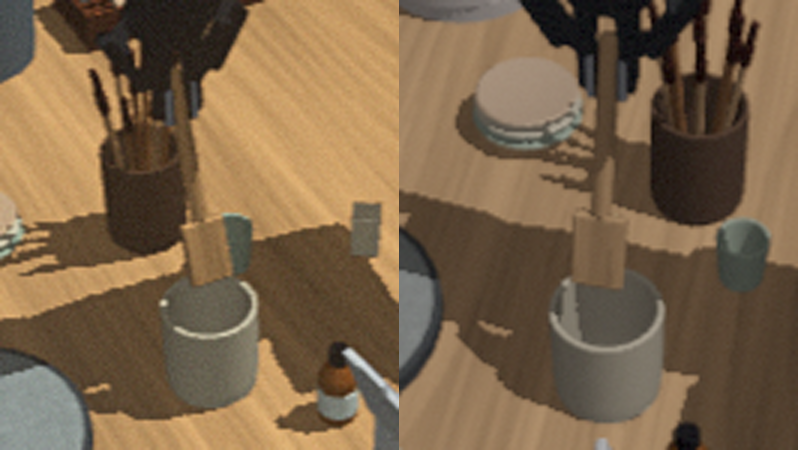

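Picture 7: blade foot at (260.7,203) in scene and (256.5,195.3) in side, above the pot mouth.

```bash
python3 - <<'E'
from h import *
print(tri((260.7,203),(256.5,195.3)), tri((250,132),(259,112)))
E
```

```text
(array([0.60856121, 0.03157177, 0.13659224]), np.float64(0.3443220304954764)) (array([ 0.60831579, -0.01104845,  0.34095552]), np.float64(0.8763178890976633))
```

```bash
python3 -m pendant '{"translation":[[-0.002,-0.008,0],[0,0,-0.02],[0,0,-0.02],[0,0,-0.02],[0,0,-0.02],[0,0,-0.02],[0,0,-0.015],[0,0,0]],"spin":[0,0,0,0,0,0,0,0],"jaw":[1,1,1,1,1,1,1,1]}'
python3 -m pendant '{"translation":[[0,0,-0.005],[0,0,-0.003],[0,0,0],[0,0,0]],"spin":[0,0,0,0],"jaw":[1,1,1,1]}'
```

```text
clock: 7.75
position: [0.6051, -0.0287, 0.1656]
tcp_rot: [-0.501, 0.501, -0.499, 0.499]
contact_force: [-0.8, -0.1, -1.3]
gripper_width: 0.171
clock: 8.15
position: [0.6071, -0.0285, 0.161]
tcp_rot: [0.5, -0.5, 0.5, -0.5]
contact_force: [-0.6, -0.0, -1.7]
gripper_width: 0.17
```

```bash
python3 -m pendant '{"translation":[[0,0,-0.003],[0,0,-0.002],[0,0,0],[0,0,0]],"spin":[0,0,0,0],"jaw":[1,1,1,1]}';python3 -m pendant '{"translation":[[0,0,-0.002],[0,0,0]],"spin":[0,0],"jaw":[1,1]}'
python3 - <<'E'
from bench import optics
import cv2,numpy as np
a=optics.grab_frame("scene")["image"];b=optics.grab_frame("side")["image"]
c=np.hstack([cv2.resize(a[110:260,190:323],None,fx=3,fy=3,interpolation=2),cv2.resize(b[100:250,190:323],None,fx=3,fy=3,interpolation=2)])
cv2.imwrite("pics/p2.png",c)
E
```

```text
clock: 8.55
position: [0.6066, -0.0285, 0.1552]
tcp_rot: [-0.5, 0.5, -0.5, 0.5]
contact_force: [-0.2, -0.0, -1.1]
gripper_width: 0.17
clock: 8.75
position: [0.6066, -0.0285, 0.153]
tcp_rot: [0.5, -0.5, 0.5, -0.5]
contact_force: [-0.1, 0.3, -0.3]
gripper_width: 0.173
```

View pics/p2.png

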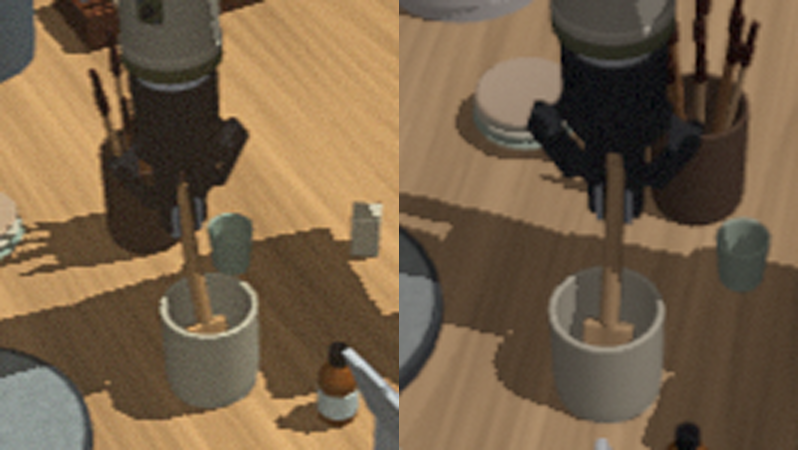

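Picture 8: the blade stands inside the pot and the pot is undisturbed. I'll lower it the last bit and release.

```bash
python3 -m pendant '{"translation":[[0,0,-0.002],[0,0,0],[0,0,0]],"spin":[0,0,0],"jaw":[1,1,1]}'; python3 -m pendant '{"translation":[[0,0,-0.002],[0,0,0],[0,0,0]],"spin":[0,0,0],"jaw":[1,1,1]}'; 
```

```text
clock: 9.15
position: [0.6072, -0.0287, 0.1521]
tcp_rot: [0.5, -0.5, 0.5, -0.5]
contact_force: [-1.4, -1.6, 5.3]
gripper_width: 0.168
clock: 9.45
position: [0.6079, -0.0292, 0.1518]
tcp_rot: [0.499, -0.499, 0.501, -0.5]
contact_force: [-3.7, -2.9, 13.4]
gripper_width: 0.171
```

```bash
python3 -m pendant '{"translation":[[0,0,0.002],[0,0,0.001],[0,0,0],[0,0,0],[0,0,0],[0,0,0],[0,0,0],[0,0,0]],"spin":[0,0,0,0,0,0,0,0],"jaw":[1,0.9,0.8,0.7,0.6,0.5,0.4,0.4]}'
python3 -m pendant '{"translation":[[0,0,0.005],[0,0,0.01],[0,0,0.02],[0,0,0.03],[0,0,0.03],[0,0,0.03],[0,0,0.03],[0,0,0]],"spin":[0,0,0,0,0,0,0,0],"jaw":[0.4,0.4,0.4,0.4,0.4,0.4,0.4,0.4]}'
```

```text
clock: 10.25
position: [0.6067, -0.0285, 0.1522]
tcp_rot: [-0.5, 0.5, -0.5, 0.5]
contact_force: [-0.2, 0.3, -0.7]
gripper_width: 0.597
clock: 11.05
position: [0.6089, -0.0288, 0.3147]
tcp_rot: [0.498, -0.497, 0.503, -0.502]
contact_force: [-0.2, -0.4, 1.1]
gripper_width: 0.6
```

```bash
python3 -m pendant '{"translation":[[0.002,0.025,0],[0.002,0.035,0],[0.002,0.04,0],[0.002,0.04,0],[0.002,0.04,0],[0.003,0.04,0],[0.003,0.035,0],[0.002,0.023,0]],"spin":[0,0,0,0,0,0,0,0],"jaw":[0.5,0.6,0.7,0.8,0.9,1,1,1]}'
python3 -m pendant '{"translation":[[0,0,-0.02],[0,0,-0.03],[0,0,-0.03],[0,0,-0.03],[0,0,-0.03],[0,0,-0.01],[0,0,0]],"spin":[0,0,0,0,0,0,0],"jaw":[1,1,1,1,1,1,1]}'
python3 - <<'E'
from bench import optics
import cv2,numpy as np
a=optics.grab_frame("scene")["image"];b=optics.grab_frame("side")["image"]
c=np.hstack([cv2.resize(a[150:300,230:363],None,fx=3,fy=3,interpolation=2),cv2.resize(b[160:310,190:323],None,fx=3,fy=3,interpolation=2)])
cv2.imwrite("pics/q1.png",c)
E
```

```text
clock: 11.85
position: [0.6243, 0.2522, 0.3073]
tcp_rot: [-0.5, 0.5, -0.499, 0.501]
contact_force: [0.1, 0.4, 0.3]
gripper_width: 0.003
clock: 12.55
position: [0.6234, 0.2491, 0.1552]
tcp_rot: [0.501, -0.501, 0.499, -0.499]
contact_force: [-0.1, -0.3, -0.1]
gripper_width: -0.002
```

View pics/q1.png

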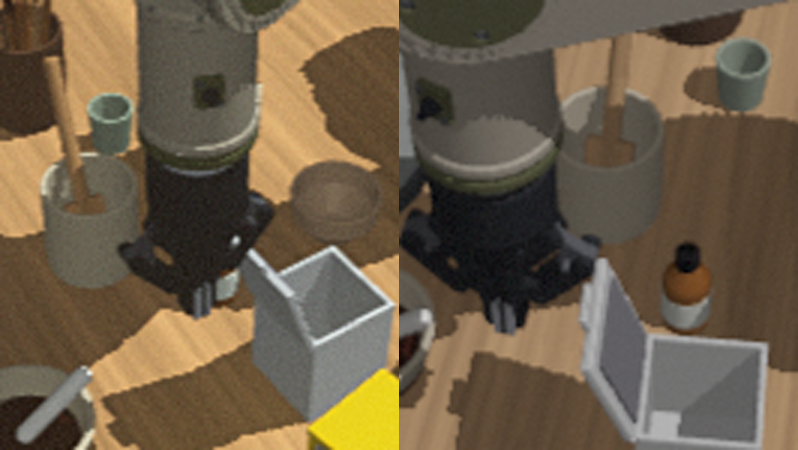

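Picture 9: the fingers stand on the lid's outer side at ≈(200,305) in the left half and the stirrer leans in the upright pot. The knuckles spread toward the lid, so I'll back off and spin a quarter turn before pushing.

```bash
python3 -m pendant '{"translation":[[0.015,0,0.007],[0.015,0,0],[0,0,0],[0,0,0],[0,0,0],[0,0,0],[0,0,0],[0,0,0]],"spin":[0,0.143,0.143,0.143,0.143,0.143,0.143,0.143],"jaw":[1,1,1,1,1,1,1,1]}'
python3 -m pendant '{"translation":[[0,0,0],[0,0,0],[0,0,0],[0,0,0],[-0.02,0,0],[-0.02,-0.001,0],[-0.01,0,0],[0,0,0]],"spin":[0.143,0.143,0.143,0.143,0,0,0,0],"jaw":[1,1,1,1,1,1,1,1]}'
python3 -m pendant '{"translation":[[-0.01,0,0],[-0.01,-0.001,0],[-0.01,0,0],[-0.01,-0.001,0],[-0.01,0,0],[0,0,0]],"spin":[0,0,0,0,0,0],"jaw":[1,1,1,1,1,1]}'
```

```text
clock: 13.45
position: [0.6562, 0.2499, 0.1676]
tcp_rot: [-0.678, 0.195, -0.198, 0.68]
contact_force: [0.2, -0.7, -0.4]
gripper_width: 0.003
clock: 14.25
position: [0.6049, 0.2491, 0.1666]
tcp_rot: [-0.707, -0.002, 0.0, 0.707]
contact_force: [-0.5, -0.0, -0.4]
gripper_width: 0.001
clock: 14.85
position: [0.5534, 0.2466, 0.1643]
tcp_rot: [0.707, 0.001, -0.001, -0.707]
contact_force: [0.7, 0.1, 0.1]
gripper_width: 0.002
```

```bash
python3 -m pendant '{"translation":[[-0.008,-0.001,0],[-0.007,-0.001,0],[-0.009,-0.001,-0.002],[-0.008,-0.001,-0.003],[-0.007,-0.001,-0.004],[-0.007,-0.001,-0.005],[0,0,0]],"spin":[0,0,0,0,0,0,0],"jaw":[1,1,1,1,1,1,1]}'
python3 - <<'E'
from bench import optics
import cv2,numpy as np
a=optics.grab_frame("scene")["image"];b=optics.grab_frame("side")["image"]
c=np.hstack([cv2.resize(a[150:300,230:363],None,fx=3,fy=3,interpolation=2),cv2.resize(b[180:330,190:323],None,fx=3,fy=3,interpolation=2)])
cv2.imwrite("pics/q2.png",c)
E
```

```text
clock: 15.55
position: [0.507, 0.2401, 0.149]
tcp_rot: [0.707, -0.0, -0.002, -0.707]
contact_force: [0.2, 0.3, 0.8]
gripper_width: 0.002
```

View pics/q2.png

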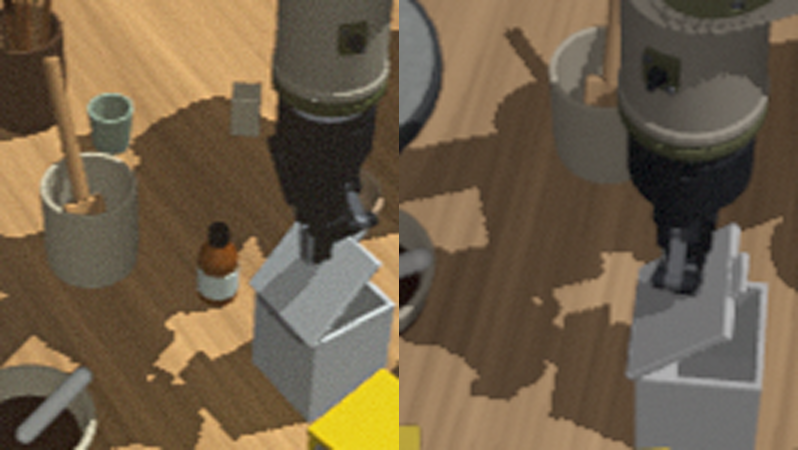

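Picture 10: the lid is about 45° open with the fingertips on its outer face, as planned. Continuing the arc down.

```bash
python3 -m pendant '{"translation":[[-0.006,-0.001,-0.006],[-0.005,0,-0.006],[-0.005,-0.001,-0.007],[-0.004,0,-0.007],[-0.002,0,-0.006],[-0.001,0,-0.005],[0,0,0]],"spin":[0,0,0,0,0,0,0],"jaw":[1,1,1,1,1,1,1]}'
python3 -m pendant '{"translation":[[0,0,-0.002],[0,0,-0.002],[0,0,0]],"spin":[0,0,0],"jaw":[1,1,1]}'
```

```text
clock: 16.35
position: [0.4847, 0.2382, 0.1119]
tcp_rot: [0.707, -0.0, -0.002, -0.707]
contact_force: [0.3, -0.1, -0.2]
gripper_width: -0.002
clock: 16.65
position: [0.4855, 0.2386, 0.109]
tcp_rot: [0.707, 0.001, -0.001, -0.707]
contact_force: [-0.4, 0.4, 0.4]
gripper_width: 0.0
```

```bash
for i in 1 2; do python3 -m pendant '{"translation":[[0,0,-0.002],[0,0,0],[0,0,0]],"spin":[0,0,0],"jaw":[1,1,1]}' | grep -E "position|force"; done
```

```text
position: [0.4859, 0.2387, 0.108]
contact_force: [-3.8, -0.2, 7.1]
position: [0.486, 0.2387, 0.1078]
contact_force: [-12.3, -4.1, 21.8]
```

```bash
python3 -m pendant '{"translation":[[0,0,-0.001],[0,0,0],[0,0,0],[0,0,0]],"spin":[0,0,0,0],"jaw":[1,1,1,1]}' | grep -E "position|force"
python3 -m pendant '{"translation":[[0,0,0.01],[0,0,0.02],[0,0,0.03],[0,0,0.04],[0,0,0.04],[0,-0.045,0.02],[0,-0.045,0],[0,-0.045,0]],"spin":[0,0,0,0,0,0,0,0],"jaw":[1,1,1,1,1,1,1,1]}' | grep -E "clock|position|force"
python3 -m pendant '{"translation":[[-0.02,-0.04,0],[-0.02,-0.04,0],[-0.02,-0.04,0],[0,0,0],[0,0,0]],"spin":[0,0,0,0,0],"jaw":[1,1,1,1,1]}' | grep -E "clock|position|force"
python3 - <<'E'
from bench import optics
import cv2,numpy as np
a=optics.grab_frame("scene")["image"];b=optics.grab_frame("side")["image"]
c=np.hstack([cv2.resize(a[150:300,230:363],None,fx=3,fy=3,interpolation=2),cv2.resize(b[180:330,190:323],None,fx=3,fy=3,interpolation=2)])
cv2.imwrite("pics/q3.png",c)
E
```

```text
position: [0.486, 0.2387, 0.1076]
contact_force: [-15.6, -5.1, 28.9]
clock: 18.45
position: [0.4863, 0.1025, 0.2656]
contact_force: [0.1, 0.5, 0.3]
clock: 18.95
position: [0.4258, -0.0173, 0.2645]
contact_force: [0.7, -0.0, -0.0]
```

View pics/q3.png

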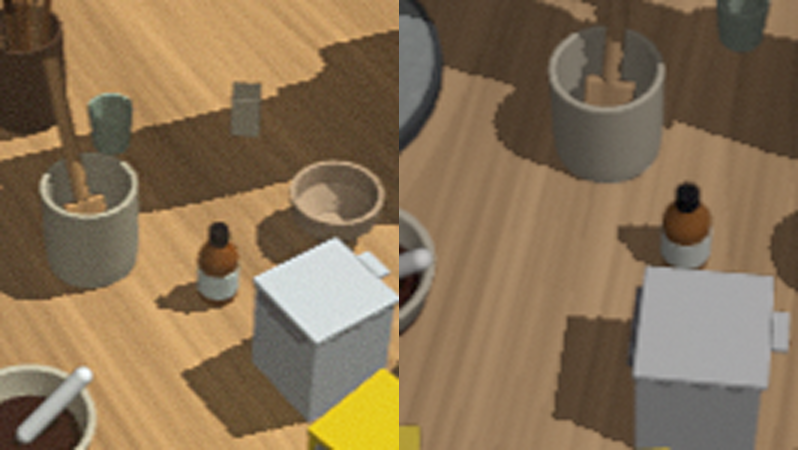

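Picture 11: the lid lies flat on the tub, its free-edge corners at (314.3,272.3) and (313,308) in side; the pot is upright with the stirrer standing in it, and the bystanders look unmoved. One numeric check of the lid against the shut pose.

```bash
python3 - <<'E'
from h import *
u=np.array([.995,.1,0]);v=np.array([-.1,.995,0]);h=np.array([.537,.2447,.1])
for th in(0,.05,.1):
    c,s=np.cos(th),np.sin(th)
    for y in(-.044,.044):
        X=h+u*(-.088*c+.008*s)+np.array([0,0,.088*s+.008*c])+v*y; print(th,y,proj("side",X).round(1),proj("scene",X).round(1))
# scene far corner read (338,239)/3 -> , right (398,297)/3
print(230+338/3,150+239/3,230+398/3,150+297/3)
# relative check with pixel pairs
print(tri((230+338/3,150+239/3),(314.3,272.3)),tri((230+398/3,150+297/3),(313,308)))
E
```

```text
0 -0.044 [314.3 271.5] [341.  227.5]
0 0.044 [312.9 308.6] [363.1 247.8]
0.05 -0.044 [314.2 270.3] [341.  226.3]
0.05 0.044 [312.8 307.4] [363.1 246.6]
0.1 -0.044 [314.  269.1] [340.9 225.3]
0.1 0.044 [312.6 306.3] [363.  245.6]
342.6666666666667 229.66666666666669 362.66666666666663 249.0
(array([0.45319905, 0.19579514, 0.10673597]), np.float64(1.0805475795382904)) (array([0.44494904, 0.27670126, 0.10288558]), np.float64(0.6348672803988507))
```

```bash
python3 -c "
from bench import ticket,manip
print(manip.read_state()['contact_force']); print(ticket.job_done())"
```

```text
[-0.16320733 -0.33340774  0.07719885]
the job is handed in; nothing more can be done
None
```

The job is done and handed in, at about 19 s on the robot's clock of the 58 s allowed. No verdict is reported.

- **Stirrer:** I gripped it near the top of its handle and drew it out of the tub to about 0.15 m at the foot. I then lowered it blade first onto the pot floor, where it read about 13 N on contact, and released it.
- **Lid:** I swung it shut with the closed fingers and pressed it with about 29 N. The fingertips stopped at z ≈ 0.108 m, which is where a fully shut lid's outer face should be.
- **Last picture:** The lid lies flat on the tub. The pot is upright with the stirrer standing in it. The bystanders in view (bottle, cup, bowl, prop and mortar) look unmoved, and the robot is clear, with about 0 N on the tool.
- **Lid angle:** The free-edge corners match the fully shut pose within about 1 px in the side view and within about 2 px in the scene view. The scene offset is toward lower, not more open.
- **Not measured:** I did not work out the stirrer foot's final height in the pot or the pot's tilt as numbers. I judged both from the floor contact and the pictures. The brush jar and dish stack were out of, or only partly in, the last crops, but the arm passed well clear of both.

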